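# Let the winder drum back and lock its pawl

## Task

Press gently on the round thumb screw on the tail of the winder's pawl to lift its nose clear of the toothed wheel, let the drum turn back by itself (do not touch the drum or its wheel), and drop the pawl in time for it to catch the drum where the index pin stands at the fixed pointer, not beyond. Once the drum is caught there, swing the keeper fully home across the pawl and let go. Do not disturb the things lying around.

Things in the scene. Friction and masses are not known exactly. Their poses are not given: they have to be found in the camera images.
- winder: Fixed bench winder, 190 mm wide, 130 deep, 190 high. Origin: underside of its base, on the table. x runs along the level axle, away from the front; y to the left as seen from the front; z up. The axle is at y=0, z=0.085. In front (x=-0.046 to -0.034) sits a steel wheel of 12 saw teeth, 110 mm over the tips, 9 mm deep, turning as one with the 104 mm drum behind it.
- pad_place (a point): Where the top of the thumb screw lies by the drawing: a flat round steel head, 26 mm across, 6 mm thick, on an 8 mm shank through the tail of the pawl. The screw is set differently each time, so the real head stands up to 10 mm above or below this point (and 1 mm lower still): feel for it from above. This point does not move with the pawl. There is free space all round it.
- pawl_nose_place (a point): Top of the wheel, where the pawl's nose rests between the teeth. The pawl pivots 70 mm left of here; its thumb screw is 55 mm beyond the pivot. Screw head pressed down: nose lifts; let go: a spring drops it at once. From first touch the head goes about 7 mm down until the nose clears the teeth, and meets a rubbery stop (about 10 N/mm) from 9.5 mm down.
- drum (a joint): Angle of drum and wheel, rad. 0: index pin exactly at the pointer; positive: wound up, clockwise seen from the front. The pawl catches it every 30 degrees: 1.047, 0.524, 0, -0.524... It starts caught at 1.57, 2.09 or 2.62 (or creeps there within 2 s). With the nose clear it turns back by its own spring at 0.25 to 0.4 rad/s. To be caught at 0 the pawl must drop while this reads 0.46 to 0.06.
- index_pin (a point): Middle of the steel pin that stands out of the front of the wheel, 10 mm thick, 22 mm long, 34 mm from the axle; it turns with the drum. At the start it points somewhere between straight down and the lower left, seen from the front.
- pointer_tip (a point): Tip of the fixed steel pointer just right of the wheel (seen from the front), level with the axle. (Pressing the thumb screw: 4 to 8 N break the nose loose from the loaded tooth, after that 2 to 4 N hold it up; more than 15 N on the screw or pawl damages it.)
- keeper (a joint): Angle of the keeper, rad: a steel arm turning level on an upright pin at x=-0.024, y=0.038 in the winder's frame. 0 (up to 0.25 at the start): open, arm along the winder's +y. 1.571: home against its stop, arm along the winder's -x, across above the pawl. It turns anticlockwise seen from above, needs about 1 N at its knob, and stays where left.
- keeper_knob (a point): Middle of the upright knob at the end of the keeper arm: round, 13 mm thick, 18 mm tall, from 162 to 180 mm above the table (this point is at 171 mm), 32 mm from the keeper's pin. It can be pinched from above or pushed.
- vial_mid (a point): Bystander, leave where it is: clear round vial with a push cap, 30 mm wide, 56 mm tall, standing in front of the winder. Point half-way up.
- air_fitting_mid (a point): Bystander, leave where it is: brass air coupling 61 mm long, 22 mm high, lying in front of the winder. Point half-way up.
- gauge_mid (a point): Bystander, leave where it is: aluminium block with bores, 78x32x22 mm. Point half-way up.
- card_box_mid (a point): Bystander, leave where it is: small card box, 70x46x34 mm, behind the winder. Point half-way up.
- die_mid (a point): Bystander, leave where it is: steel crimping die, 36x27x16 mm. Point half-way up.
- driver_mid (a point): Bystander, leave where it is: screwdriver, 185 mm long, 23 mm high, behind the winder. Point half-way up.

How it is judged:
By the outcome, as a careful person would: the job done as asked, in the order asked, and still so for the second after the job is handed in, with the robot touching nothing.
It also fails if it takes over 67 s, if anything falls off the work surface, if the arm or the gripper's body presses on something with over 40 N, if the wrist force passes 120 N, or if a joint passes its speed limit or range.

## Robot

A 6-joint arm with a two-finger parallel gripper is mounted at the origin on a cart in front of the work surface, level with it; the furniture and walls round the work are solid. World frame = base frame: x ahead of the robot, y to its left, z up, the work surface at z = 0. Lengths are in m, angles in rad, forces in N, time in s.
With the tool pointing down it reaches from about 0.3 to 0.875 m from the base axis. Payload 6.4 kg.
Tool frame: the origin (TCP) lies midway between the tips of the shut fingers; the grasp point (between the pads) lies 19 mm behind it (grasp_offset is the distance from the TCP to the grasp point, in m); z points along the fingers, y is the line along which they close (so a half turn about z gives the same grasp; the last joint's range is limited). The gripper opens to 85 mm and grips with 20 to 120 N. Pads are 22 mm wide; open, the fingers measure 114 mm over their backs; the gripper's body (76 mm by 85 mm) begins 54 mm behind the grasp point. The pads swing forward as they close: fully open they stand 13 mm farther back than shut.
Start: joints at [-1.465, 0.181, 1.607, -0, 1.354, -0.206], TCP at [0.176, -0.547, 0.231] pointing down, gripper open.
Joint ranges: [-2.99, 2.99], [-0.89, 2.07], [0.3, 2.58], [-1.14, 4.28], [0, 2.63], [-3.12, 3.12]. Speed limits (rad/s): [2.57, 2.57, 3.01, 3.14, 3.14, 3.14].

## Interface

Orientations are given as a unit quaternion [w, x, y, z].
In Python, from bench import * gives the robot as it stands. The module is installed in compiled form; this text tells all that it offers.
- The arm moves only by the tool servo_tool, never from a script. Its argument "commands" is text: rows parted by semicolons, each of 7 numbers parted by spaces: the turn, a rotation vector about the tool's x, y, z in rad, then the shift along the tool's x, y, z in mm, then the opening, from 0 (shut) to 1 (fully open). In form: wx wy wz dx dy dz claw; .... A call has 1 to 5 rows; each row shifts and turns the commanded pose from where the row before left it, along the tool's axes as they then stand; what a row does not reach is not made up. A row lasts 1/8 s, in which the tool goes at most 62.5 mm and 10.7 degrees, less where a joint would pass 70% of its speed; a pose out of reach is approached as far as the arm can. A call with a gripper value outside its range is refused whole. The fingers move at their own pace and stop on an object; the grip force is fixed at half the most. Time passes only in rows, so rows that do not move let the fingers close. It gives the time, the measured TCP pose, the force, the opening and the grip force at its end, in the units of the state.
- get_obs(): the state, without advancing time (a new reading comes with each control period).
- camera(name): name is "scene" or "side" or "wrist"; returns the picture (384x512x3 uint8, blue, green, red); there is no depth.
- calibration(name): a dict with "fx", "fy", "cx", "cy" (pixels), "R" (3x3) and "t" (3): a world point X has camera coordinates R X + t. Camera axes: x right, y down, z forward; pixel columns grow to the right and rows downward; lengths in m; the calibration is good to about 2 mm. A picture is of the moment at which its call begins: read the wrist's pose just before it. calibration takes no time and is no camera call; for the wrist camera it gives the pose at the moment of the call.
- hand_in(): hands the job in; it is judged then, once.
The state is a dict: "time_s": time; "q": joint angles; "dq": joint speeds; "joint_efforts": joint torques, N m; "eef_pos": TCP position; "eef_rot": TCP orientation; "wrist_force": force on the tool from outside, world axes, zero at the start; "torque": the same for the moment, N m; "opening": opening from 0.0 (shut) to 1.0 (fully open); "grasp_force": force on a finger pad.
Only numpy, scipy, OpenCV 4.12 (cv2) and the standard library are available. Lean on these libraries where they do the work, as an engineer would, in place of code of your own. Each camera call takes 0.05 s, during which the arm holds its last target. There are 200 camera calls.

## Working session

There is one attempt and no reset: what is moved stays moved. The work goes in short steps, Python scripts to look and compute and a tool call to move; the robot and the scene stay as the last step left them, time stands still between calls to the robot, and variables do not carry over. Pictures are saved under pics/ and viewed, at most 10 in all, crops included, and the job is handed in when it is done.

Besides the shell and the picture viewer there is one more tool, called as name(argument=value, ...) on one line, values as JSON. servo_tool: Moves the arm, as the interface text tells. Its arguments: {"type":"object","properties":{"commands":{"type":"string"}},"required":["commands"]}

```bash
mkdir -p pics; python3 - <<'E'
from bench import *
import cv2,numpy as np
o=get_obs();print(o)
a=camera("scene");b=camera("side")
cv2.imwrite("pics/scene.png",a);cv2.imwrite("pics/side.png",b)
cv2.imwrite("pics/both1.png",np.hstack([a,b])[:, :]) 
for n in("scene","side"):
  c=calibration(n);R=np.array(c["R"]);print(n,c["fx"],c["cx"],c["cy"],-R.T@np.array(c["t"]),R)
E
```

```text
{'time_s': 0.0, 'q': array([-1.46527113e+00,  1.81522337e-01,  1.60800890e+00,  9.45160679e-06,
        1.35379907e+00, -2.06352974e-01]), 'dq': array([-2.12038296e-05,  7.54718253e-04,  1.52393899e-03, -1.96693108e-04,
       -1.65639594e-04, -2.06405510e-03]), 'joint_efforts': array([-5.84994687e-04, -4.44872332e+01, -3.51342952e+01, -2.85048909e-04,
        9.04477289e-03,  1.65903856e-05]), 'eef_pos': array([ 0.17636815, -0.54670501,  0.23039424]), 'eef_rot': array([-8.67494145e-04,  9.87865905e-01,  1.55306789e-01,  4.83908023e-05]), 'wrist_force': array([ 0.14806718,  0.64932792, -0.02576162]), 'torque': array([ 0.00849519, -0.004707  ,  0.0576327 ]), 'grasp_force': 0.0, 'opening': 1.0034833436046569}
scene 355.81599039278984 255.3205741062194 192.21512679800202 [-0.01614109  0.60185679  0.61707678] [[-0.70773674 -0.70613103 -0.02208344]
 [-0.35239124  0.37993977 -0.85525797]
 [ 0.61231457 -0.59751547 -0.51773172]]
side 382.0401379881923 261.8629029613147 193.58919873967668 [0.41601909 1.03332341 0.73711858] [[-0.98952551 -0.14363313  0.01444926]
 [-0.08688466  0.51263995 -0.85419631]
 [ 0.11528362 -0.84650446 -0.51974983]]
```

View pics/scene.png

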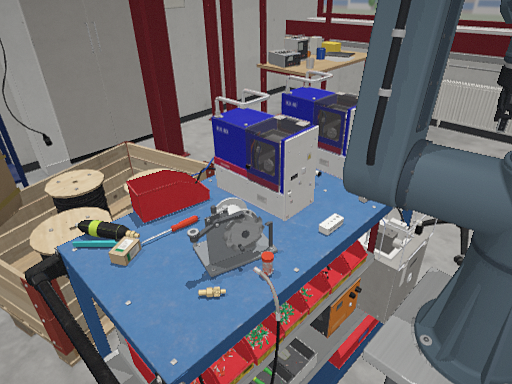

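View pics/side.png

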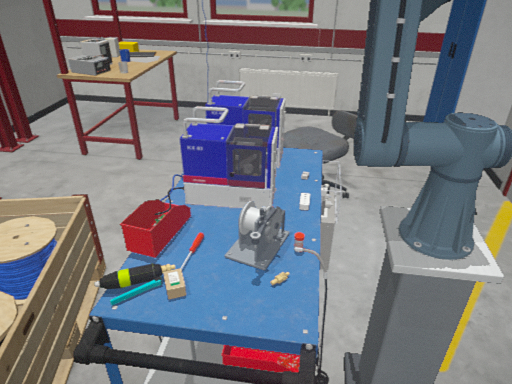

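The winder is at about (233,237) in the scene view and (257,235) in the side view. Its front faces the robot side. I'll enlarge both.

```bash
python3 - <<'E'
import cv2,numpy as np
a=cv2.imread("pics/scene.png")[190:290,180:285];b=cv2.imread("pics/side.png")[190:290,210:315]
f=lambda x:cv2.resize(x,None,fx=3.8,fy=3.8,interpolation=cv2.INTER_CUBIC)
cv2.imwrite("pics/crop1.png",np.hstack([f(a),f(b)]))
E
```

```text
(no output)
```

View pics/crop1.png

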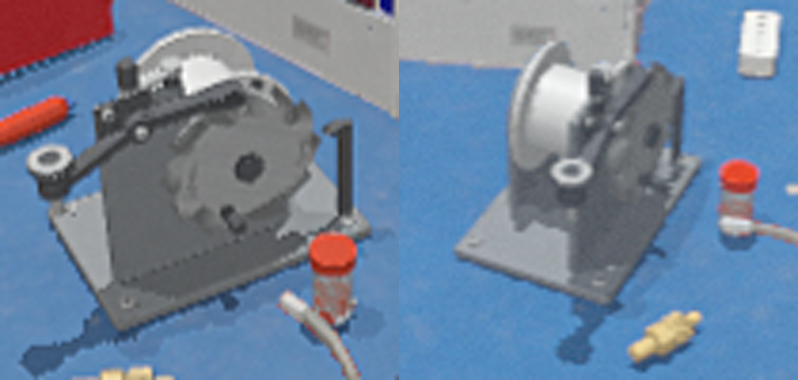

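The left crop shows the screw head at scene (193,232) and side (255.5,235), the knob at scene (213,209) and side (262,211), and the hub at scene (245.5,234) and side (277,225.5). The pin is at scene (241,248), lower left of the hub. Next I'll triangulate these.

```bash
cat >h.py <<'E'
from bench import *
import cv2,numpy as np
def cal(n):
  c=calibration(n);K=np.array([[c["fx"],0,c["cx"]],[0,c["fy"],c["cy"]],[0,0,1]]);R=np.array(c["R"]);t=np.array(c["t"]);return K,R,t
def tri(views):
  A=np.zeros((3,3));b=np.zeros(3)
  for (K,R,t),p in views:
    d=R.T@np.linalg.inv(K)@[*p,1];d/=np.linalg.norm(d);M=np.eye(3)-np.outer(d,d);A+=M;b+=M@(-R.T@t)
  return np.linalg.solve(A,b)
def plane(v,p,z):
  K,R,t=v;d=R.T@np.linalg.inv(K)@[*p,1];o=-R.T@t;return o+d*(z-o[2])/d[2]
def proj(v,X):
  K,R,t=v;x=K@(R@np.array(X)+t);return x[:2]/x[2]
E
python3 - <<'E'
from h import *
np.set_printoptions(precision=4,suppress=True)
s=cal("scene");d=cal("side")
S=lambda x,y:(x/3.8+180,y/3.8+190)
D=lambda x,y:((x-399)/3.8+210,y/3.8+190)
for n,p,q in[("screw",S(49,158),D(572,172)),("knob",S(127,73),D(597,80)),("hub",S(249,168),D(653,135)),("pivot",S(140,131),D(603,133))]:
  X=tri([(s,p),(d,q)]);print(n,X,proj(s,X)-p,proj(d,q and X)-q)
c=[]
for v,p in[(s,S(120,328)),(s,S(370,229)),(s,S(52,210)),(d,D(611,302)),(d,D(701,158)),(d,D(456,250))]:
  print(plane(v,p,.01)[:2])
print("vial",plane(s,S(333,245),.056),plane(d,D(740,170),.056),"fit",plane(d,D(665,338),.011))
E
```

```text
screw [0.5359 0.2603 0.1356] [ 0.0063 -0.0402] [0.0083 0.0342]
knob [0.5273 0.2043 0.1731] [ 0.0688 -0.4704] [0.0816 0.3966]
hub [0.492  0.1426 0.086 ] [ 0.0511 -0.376 ] [0.0752 0.3083]
pivot [0.5229 0.2027 0.1295] [-0.0599  0.3943] [-0.0749 -0.3318]
[0.5053 0.2456]
[0.4548 0.0679]
[0.6297 0.2057]
[0.5087 0.2462]
[0.4583 0.0626]
[0.6326 0.2082]
vial [0.4257 0.1354 0.056 ] [0.4248 0.1343 0.056 ] fit [0.466  0.2777 0.011 ]
```

```bash
cat >>h.py <<'E'
O=np.array([.540,.1286,0]);yaw=-.285
ex=np.array([np.cos(yaw),np.sin(yaw),0]);ey=np.array([-ex[1],ex[0],0]);ez=np.array([0,0,1.])
def W(x,y,z):return O+x*ex+y*ey+z*ez
def pin(th,x=-.057):return W(x,-.034*np.cos(th),.085-.034*np.sin(th))
E
python3 - <<'E'
from h import *
np.set_printoptions(precision=3,suppress=True)
s=cal("scene");d=cal("side")
for th in(2.62,2.09,1.57,1.05,.52,.26,0):print(th,proj(s,pin(th)),proj(s,pin(th,-.068)))
print("hub",proj(s,W(-.05,0,.085)),"ptr",proj(s,W(-.05,-.06,.085)),"screw",W(-.04,.125,.135),"knobpin",W(-.024,.038,.171),"home",W(-.056,.038,.171))
print("printer",plane(d,(268,205),0),plane(s,(298,217),0),plane(s,(316,190),0),"gauge",plane(s,(331,225),.02))
E
```

```text
2.62 [236.233 245.194] [238.273 247.779]
2.09 [241.153 247.536] [243.214 250.108]
1.57 [247.376 246.692] [249.475 249.229]
1.05 [253.378 243.036] [255.524 245.525]
0.52 [257.743 237.389] [259.934 239.828]
0.26 [258.875 234.334] [261.083 236.752]
0 [259.222 231.348] [261.445 233.748]
hub [245.552 234.171] ptr [266.963 226.625] screw [0.537 0.26  0.135] knobpin [0.528 0.172 0.171] home [0.497 0.181 0.171]
printer [ 0.547 -0.094  0.   ] [ 0.519 -0.096  0.   ] [ 0.574 -0.259  0.   ] gauge [ 0.41  -0.106  0.02 ]
```

servo_tool(commands="0 0 -0.128 0 0 -15 0; 0 0 -0.128 0 0 -15 0; 0 0 -0.128 0 0 -15 0")

```text
time_s: 0.48
eef_pos: [0.1764, -0.5469, 0.2762]
eef_rot: [-0.001, 0.939, 0.343, 0.0]
wrist_force: [0.2, -0.2, -0.3]
opening: 0.375
grasp_force: 0.0
```

servo_tool(commands="0 0 0 49.5 -24.2 0 0; 0 0 0 49.5 -24.2 0 0; 0 0 0 49.5 -24.2 0 0; 0 0 0 49.5 -24.2 0 0; 0 0 0 49.5 -24.2 0 0")

```text
time_s: 1.1
eef_pos: [0.2891, -0.2939, 0.276]
eef_rot: [-0.0, 0.94, 0.341, 0.0]
wrist_force: [0.8, -0.1, -0.4]
opening: -0.001
grasp_force: 0.0
```

servo_tool(commands="0 0 0 49.5 -24.2 0 0; 0 0 0 49.5 -24.2 0 0; 0 0 0 49.5 -24.2 0 0; 0 0 0 49.5 -24.2 0 0; 0 0 0 49.5 -24.2 0 0")

```text
time_s: 1.72
eef_pos: [0.4015, -0.0424, 0.2763]
eef_rot: [0.0, 0.94, 0.341, 0.0]
wrist_force: [2.2, -1.1, -0.2]
opening: 0.002
grasp_force: 0.0
```

servo_tool(commands="0 0 0 49.5 -24.2 0 0; 0 0 0 49.5 -24.2 0 0; 0 0 0 49.5 -24.2 0 0; 0 0 0 49.5 -24.2 0 0; 0 0 0 49.5 -24.2 0 0")

```text
time_s: 2.35
eef_pos: [0.5139, 0.2091, 0.2759]
eef_rot: [0.0, 0.94, 0.341, -0.0]
wrist_force: [0.6, -0.7, 1.3]
opening: -0.001
grasp_force: 0.0
```

servo_tool(commands="0 0 0 49.5 -24.2 0 0; 0 0 0 0 0 40 0; 0 0 0 0 0 40 0; 0 0 0 0 0 20 0; 0 0 0 0 0 0 0")

```text
time_s: 2.98
eef_pos: [0.5344, 0.2572, 0.1738]
eef_rot: [-0.0, 0.94, 0.341, -0.003]
wrist_force: [-0.3, 0.6, -0.0]
opening: -0.002
grasp_force: 0.0
```

```bash
python3 - <<'E'
from h import *
a=camera("scene");b=camera("side");w=camera("wrist")
cv2.imwrite("pics/s2.png",a);cv2.imwrite("pics/d2.png",b)
f=lambda x,n:cv2.resize(x,(n,380),interpolation=cv2.INTER_CUBIC)
cv2.imwrite("pics/v2.png",np.hstack([f(a[190:290,180:285],399),f(b[190:290,210:315],399)]))
print(get_obs()["eef_pos"],get_obs()["wrist_force"])
E
```

```text
[0.53684521 0.25772556 0.17757027] [ 0.0722692  -0.18328424  0.13917524]
```

View pics/v2.png

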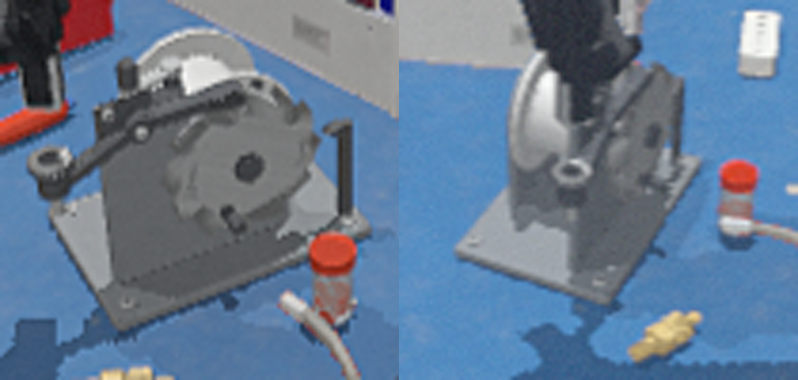

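The fingertips hang right over the screw head (crop (40,100) against head (49,158)). The pin, at crop (232,220), is not hidden. I'll feel downwards now and set up a 1-D pin-angle reader.

servo_tool(commands="0 0 0 0 -1 10 0; 0 0 0 0 -1 10 0; 0 0 0 0 0 8 0; 0 0 0 0 0 0 0")

```text
time_s: 3.62
eef_pos: [0.5341, 0.2589, 0.1471]
eef_rot: [-0.0, 0.94, 0.341, -0.001]
wrist_force: [0.1, 0.1, -0.1]
opening: 0.004
grasp_force: 0.0
```

```bash
cat >>h.py <<'E'
TH=np.arange(-.7,2.8,.02)
def ang(img,v):
  g=cv2.GaussianBlur(cv2.cvtColor(img,cv2.COLOR_BGR2GRAY),(0,0),.8).astype(np.float32)
  c=0
  for x in(-.053,-.06,-.067):
    p=np.array([proj(v,pin(t,x)) for t in TH],np.float32);c=c+cv2.remap(g,p[:,:1],p[:,1:],cv2.INTER_LINEAR)[:,0]
  c=np.convolve(np.pad(c,3,mode='edge'),np.ones(7)/7,'valid')/3;i=np.argmin(c);return TH[i],c[i],c
E
python3 - <<'E'
from h import *
v=cal("scene")
for f in("scene","s2"):
  t,m,c=ang(cv2.imread(f"pics/{f}.png"),v);print(t,m,np.c_[TH[::10],c[::10]].round(1).tolist())
print(get_obs()["eef_pos"],get_obs()["wrist_force"])
E
```

```text
2.2200000000000024 78.66350446428571 [[-0.7, 122.7], [-0.5, 120.1], [-0.3, 118.7], [-0.1, 124.3], [0.1, 127.3], [0.3, 124.0], [0.5, 130.6], [0.7, 133.9], [0.9, 119.8], [1.1, 97.0], [1.3, 92.7], [1.5, 93.5], [1.7, 96.5], [1.9, 93.1], [2.1, 82.1], [2.3, 81.2], [2.5, 101.1], [2.7, 112.6]]
2.2200000000000024 75.32993861607143 [[-0.7, 118.1], [-0.5, 115.5], [-0.3, 114.6], [-0.1, 120.0], [0.1, 123.0], [0.3, 119.8], [0.5, 126.5], [0.7, 128.8], [0.9, 115.7], [1.1, 93.4], [1.3, 89.4], [1.5, 89.8], [1.7, 93.2], [1.9, 89.4], [2.1, 78.6], [2.3, 77.9], [2.5, 97.5], [2.7, 108.7]]
[0.53408459 0.25892415 0.1471114 ] [ 0.12684122  0.09932808 -0.14004048]
```

servo_tool(commands="0 0 0 0 0 1.5 0; 0 0 0 0 0 1.5 0; 0 0 0 0 0 1.5 0; 0 0 0 0 0 1.5 0; 0 0 0 0 0 0 0")

```text
time_s: 4.25
eef_pos: [0.5348, 0.2591, 0.1422]
eef_rot: [0.0, 0.94, 0.341, -0.0]
wrist_force: [0.1, 0.6, -0.4]
opening: 0.004
grasp_force: 0.0
```

servo_tool(commands="0 0 0 0 0 1 0; 0 0 0 0 0 1 0; 0 0 0 0 0 0 0")

```text
time_s: 4.62
eef_pos: [0.5348, 0.2591, 0.1402]
eef_rot: [-0.0, 0.94, 0.341, -0.0]
wrist_force: [-0.4, 0.4, 0.1]
opening: -0.002
grasp_force: 0.0
```

servo_tool(commands="0 0 0 0 0 1 0; 0 0 0 0 0 1 0; 0 0 0 0 0 0 0")

```text
time_s: 5.0
eef_pos: [0.5347, 0.2591, 0.1381]
eef_rot: [-0.0, 0.94, 0.341, -0.0]
wrist_force: [0.0, -1.1, 0.1]
opening: -0.006
grasp_force: 0.0
```

servo_tool(commands="0 0 0 0 0 1 0; 0 0 0 0 0 0 0")

```text
time_s: 5.25
eef_pos: [0.5348, 0.2591, 0.1372]
eef_rot: [-0.0, 0.94, 0.341, -0.0]
wrist_force: [-0.4, -0.3, 0.7]
opening: -0.003
grasp_force: 0.0
```

servo_tool(commands="0 0 0 0 0 1 0; 0 0 0 0 0 0 0")

```text
time_s: 5.5
eef_pos: [0.5347, 0.2591, 0.1362]
eef_rot: [-0.0, 0.94, 0.341, -0.0]
wrist_force: [-0.3, -0.8, 0.1]
opening: 0.002
grasp_force: 0.0
```

servo_tool(commands="0 0 0 0 0 1 0; 0 0 0 0 0 0 0")

```text
time_s: 5.75
eef_pos: [0.5349, 0.2592, 0.1355]
eef_rot: [0.0, 0.94, 0.341, 0.0]
wrist_force: [0.6, 0.8, 0.8]
opening: -0.001
grasp_force: 0.5
```

servo_tool(commands="0 0 0 0 0 1 0; 0 0 0 0 0 0 0")

```text
time_s: 6.0
eef_pos: [0.535, 0.2592, 0.1351]
eef_rot: [0.0, 0.94, 0.341, 0.0]
wrist_force: [-1.0, -0.3, 5.2]
opening: -0.002
grasp_force: 2.7
```

First touch was at z≈0.1356, so the tip target is about 0.1276.

servo_tool(commands="0 0 0 0 0 1 0; 0 0 0 0 0 1.5 0; 0 0 0 0 0 1.5 0; 0 0 0 0 0 1 0")

```text
time_s: 6.5
eef_pos: [0.5351, 0.2588, 0.1305]
eef_rot: [0.0, 0.94, 0.341, 0.0]
wrist_force: [-3.4, -2.6, 8.0]
opening: 0.004
grasp_force: 4.1
```

```bash
cat >m.py <<'E'
from h import *
import sys
o=get_obs();a=camera("scene");cv2.imwrite(f"pics/m{o['time_s']:.2f}.png",a)
t,m,c=ang(a,cal("scene"));print(o['time_s'],o['eef_pos'][2],o['wrist_force'],"angle",t,m)
E
python3 m.py
```

```text
6.5 0.13046047678388298 [-3.40807958 -2.59079174  8.03064318] angle 2.2200000000000024 75.37234933035712
```

servo_tool(commands="0 0 0 0 0 1 0; 0 0 0 0 0 1 0; 0 0 0 0 0 0 0")

```text
time_s: 6.92
eef_pos: [0.5351, 0.2589, 0.1274]
eef_rot: [0.0, 0.94, 0.341, 0.0]
wrist_force: [-0.1, -1.5, 4.6]
opening: -0.004
grasp_force: 1.6
```

```bash
python3 m.py
```

```text
6.925 0.12741322315596906 [-0.07858497 -1.48529152  4.6314943 ] angle 2.1000000000000023 78.26004464285712
```

servo_tool(commands="0 0 0 0 0 0 0; 0 0 0 0 0 0 0; 0 0 0 0 0 0 0; 0 0 0 0 0 0 0; 0 0 0 0 0 0 0")

```text
time_s: 7.6
eef_pos: [0.535, 0.2591, 0.1274]
eef_rot: [-0.0, 0.94, 0.341, 0.0]
wrist_force: [0.7, -1.9, 3.0]
opening: 0.002
grasp_force: 1.5
```

```bash
python3 m.py
```

```text
7.6 0.12735119988924976 [ 0.6742447  -1.87600758  2.98576203] angle 1.8400000000000023 75.72200520833331
```

servo_tool(commands="0 0 0 0 0 0 0; 0 0 0 0 0 0 0; 0 0 0 0 0 0 0; 0 0 0 0 0 0 0; 0 0 0 0 0 0 0")

```text
time_s: 8.28
eef_pos: [0.5349, 0.2591, 0.1273]
eef_rot: [-0.0, 0.94, 0.341, 0.0]
wrist_force: [1.8, -2.5, 3.6]
opening: 0.001
grasp_force: 1.5
```

```bash
python3 m.py
```

```text
8.275 0.12732847973493608 [ 1.83302804 -2.53412204  3.63325342] angle 1.600000000000002 75.31556919642857
```

servo_tool(commands="0 0 0 0 0 0 0; 0 0 0 0 0 0 0; 0 0 0 0 0 0 0; 0 0 0 0 0 0 0; 0 0 0 0 0 0 0")

```text
time_s: 8.95
eef_pos: [0.5349, 0.2591, 0.1273]
eef_rot: [0.0, 0.94, 0.341, 0.0]
wrist_force: [1.9, -2.0, 4.2]
opening: -0.005
grasp_force: 1.5
```

```bash
python3 m.py
```

```text
8.95 0.12731246697876358 [ 1.88080285 -1.98365568  4.17561664] angle 1.3600000000000019 78.51957775297619
```

servo_tool(commands="0 0 0 0 0 0 0; 0 0 0 0 0 0 0; 0 0 0 0 0 0 0; 0 0 0 0 0 0 0; 0 0 0 0 0 0 0")

```text
time_s: 9.62
eef_pos: [0.5348, 0.2591, 0.1273]
eef_rot: [-0.0, 0.94, 0.341, 0.0]
wrist_force: [1.6, -2.1, 2.3]
opening: 0.001
grasp_force: 1.5
```

```bash
python3 m.py
```

```text
9.625 0.12728864033437376 [ 1.59468816 -2.11265658  2.27220257] angle 1.1600000000000017 78.53557477678571
```

servo_tool(commands="0 0 0 0 0 0 0; 0 0 0 0 0 0 0; 0 0 0 0 0 0 0; 0 0 0 0 0 0 0; 0 0 0 0 0 0 0")

```text
time_s: 10.3
eef_pos: [0.5348, 0.2591, 0.1273]
eef_rot: [0.0, 0.94, 0.341, 0.0]
wrist_force: [2.0, -2.0, 3.9]
opening: 0.001
grasp_force: 1.5
```

```bash
python3 m.py; python3 - <<'E'
import cv2,glob,numpy as np
L=sorted(glob.glob("pics/m*.png"),key=lambda s:float(s.split("/m")[-1][:-4]))
f=lambda p:cv2.resize(cv2.imread(p)[205:265,215:280],None,fx=6,fy=6,interpolation=cv2.INTER_CUBIC)
cv2.imwrite("pics/c3.png",np.hstack([f(L[-2]),f(L[-1])]))
E
```

```text
10.3 0.12728867967360907 [ 1.96390627 -1.95376029  3.93189876] angle 0.9200000000000015 82.15531994047619
```

View pics/c3.png

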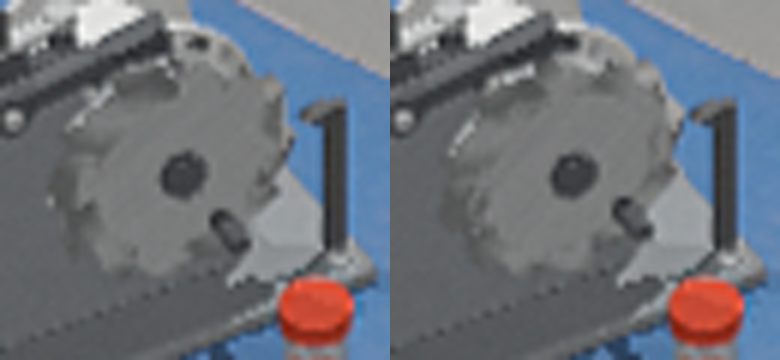

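The pin, dark at about (256,242) in the full frame, is now at roughly 0.8 rad and nearing the pointer. The estimator reads about 0.1 high. I'll hold a little longer.

servo_tool(commands="0 0 0 0 0 0 0; 0 0 0 0 0 0 0; 0 0 0 0 0 0 0; 0 0 0 0 0 0 0; 0 0 0 0 0 0 0")

```text
time_s: 10.98
eef_pos: [0.5348, 0.2591, 0.1273]
eef_rot: [-0.0, 0.94, 0.341, 0.0]
wrist_force: [2.0, -1.6, 2.6]
opening: 0.003
grasp_force: 1.5
```

```bash
python3 m.py
```

```text
10.975 0.12729527639796376 [ 1.96049266 -1.60432024  2.58480061] angle 0.6800000000000013 88.57175409226188
```

servo_tool(commands="0 0 0 0 0 0 0; 0 0 0 0 0 0 0; 0 0 0 0 0 0 0")

```text
time_s: 11.4
eef_pos: [0.5348, 0.2592, 0.1273]
eef_rot: [-0.0, 0.94, 0.341, -0.0]
wrist_force: [1.5, -1.8, 3.7]
opening: 0.003
grasp_force: 1.5
```

```bash
python3 m.py; python3 - <<'E'
import cv2,glob,numpy as np
from h import *
L=sorted(glob.glob("pics/m*.png"),key=lambda s:float(s.split("/m")[-1][:-4]))
v=cal("scene")
for x in(-.057,-.068):
  for t in(.5,.35,.2):
    p=(proj(v,pin(t,x))-[215,205])*8+4;print(x,t,p.round())
cv2.imwrite("pics/c4.png",cv2.resize(cv2.imread(L[-1])[205:265,215:280],None,fx=8,fy=8,interpolation=cv2.INTER_CUBIC))
E
```

```text
11.4 0.1272664587831139 [ 1.52489688 -1.82887971  3.714184  ] angle 0.5400000000000011 89.12109375
-0.057 0.5 [347. 261.]
-0.057 0.35 [353. 247.]
-0.057 0.2 [356. 233.]
-0.068 0.5 [364. 281.]
-0.068 0.35 [370. 267.]
-0.068 0.2 [374. 252.]
```

View pics/c4.png

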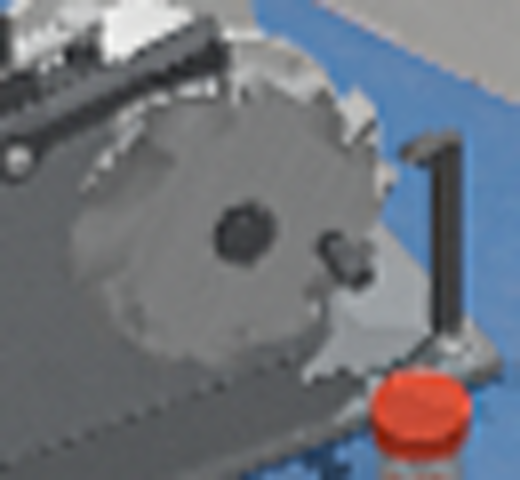

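The pin centre is at crop (347,260), which is about 0.45–0.5 rad. Three more hold rows and then a quick lift should drop the pawl at about 0.29.

servo_tool(commands="0 0 0 0 0 0 0; 0 0 0 0 0 0 0; 0 0 0 0 0 0 0; 0 0 0 0 0 -20 0; 0 0 0 0 0 -20 0")

```text
time_s: 12.08
eef_pos: [0.5339, 0.2593, 0.1679]
eef_rot: [-0.0, 0.94, 0.341, -0.001]
wrist_force: [0.5, 0.4, -0.1]
opening: -0.001
grasp_force: 0.0
```

```bash
python3 m.py
```

```text
12.075 0.16794196655081067 [ 0.53578911  0.38350108 -0.14412352] angle 0.34000000000000097 88.19884672619047
```

servo_tool(commands="0 0 0 0 0 -20 0; 0 0 0 0 0 0 0; 0 0 0 0 0 0 0; 0 0 0 0 0 0 0; 0 0 0 0 0 0 0")

```text
time_s: 12.75
eef_pos: [0.5344, 0.259, 0.1865]
eef_rot: [-0.0, 0.94, 0.341, -0.001]
wrist_force: [-0.9, 0.0, -0.1]
opening: -0.002
grasp_force: 0.0
```

```bash
python3 m.py; python3 - <<'E'
import glob
from h import *
L=sorted(glob.glob("pics/m*.png"),key=lambda s:float(s.split("/m")[-1][:-4]))
b=camera("side");cv2.imwrite("pics/d5.png",b);w=camera("wrist");cv2.imwrite("pics/w5.png",w)
f=lambda x,n=399:cv2.resize(x,(n,380),interpolation=cv2.INTER_CUBIC)
cv2.imwrite("pics/c5.png",np.hstack([f(cv2.imread(L[-1])[190:290,180:285]),f(w)]))
c,R,t=cal("wrist");print(-R.T@t,R)
E
```

```text
12.75 0.1864960217660274 [-0.91615901  0.0234187  -0.06061565] angle 0.1600000000000008 89.37211681547619
[0.59731303 0.31268906 0.33105301] [[ 6.40365942e-01 -7.68069789e-01  5.09734859e-04]
 [-7.27699033e-01 -6.06494871e-01  3.20340583e-01]
 [-2.45734772e-01 -2.05506133e-01 -9.47302302e-01]]
```

View pics/c5.png

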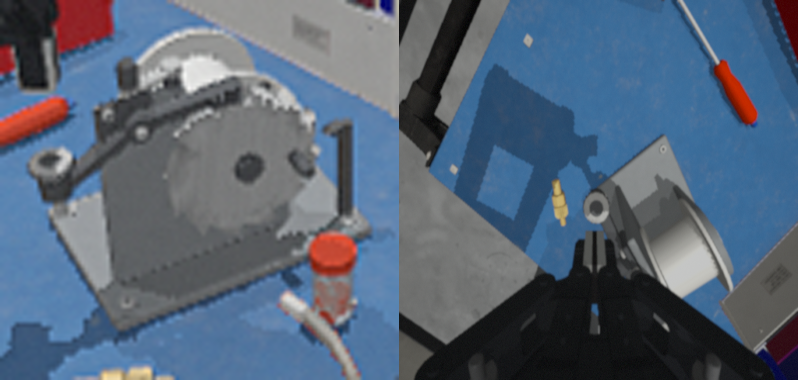

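The pin has come nearly up to the pointer (crop (300,160)) and the pawl is back down. The knob is at crop (127,72), unmoved. I'll go behind the knob and check the angle once more.

servo_tool(commands="0 0 0 -8 16 0 0; 0 0 0 -7 17 0 0; 0 0 0 0 0 10 0; 0 0 0 0 0 10 0; 0 0 0 0 0 0 0")

```text
time_s: 13.52
eef_pos: [0.5433, 0.2242, 0.1656]
eef_rot: [-0.0, 0.94, 0.341, -0.001]
wrist_force: [0.1, -0.5, -0.5]
opening: 0.001
grasp_force: 0.0
```

```bash
python3 m.py; python3 - <<'E'
import glob
from h import *
L=sorted(glob.glob("pics/m*.png"),key=lambda s:float(s.split("/m")[-1][:-4]))
b=camera("side")
f=lambda x,n=399:cv2.resize(x,(n,380),interpolation=cv2.INTER_CUBIC)
cv2.imwrite("pics/c6.png",np.hstack([f(cv2.imread(L[-1])[190:270,195:279]),f(b[190:270,220:304])]))
E
```

```text
13.525 0.1655720107335009 [ 0.06958806 -0.47696666 -0.49355547] angle 0.020000000000000684 84.37397693452381
```

View pics/c6.png

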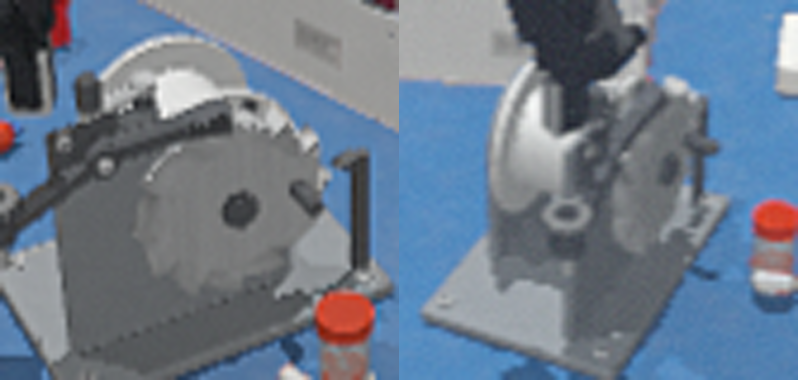

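The drum reads about 0 and the fingers stand just behind the knob, with a clear gap in both views. I'll push along −tool x now.

servo_tool(commands="0 0 0 -4 0 -2 0; 0 0 0 -5 0 0 0; 0 0 0 -5 0 0 0; 0 0 0 -5 0 0 0; 0 0 0 -5 0 0 0")

```text
time_s: 14.25
eef_pos: [0.5259, 0.2092, 0.1697]
eef_rot: [-0.0, 0.94, 0.341, 0.001]
wrist_force: [1.0, 2.5, 0.8]
opening: 0.001
grasp_force: 1.0
```

```bash
python3 m.py
```

```text
14.25 0.16969639832200487 [0.9686681  2.54346053 0.77699472] angle 0.0400000000000007 89.62918526785712
```

servo_tool(commands="0 0 0 -4 0 0 0; 0 0 0 -4 0 0 0; 0 0 0 -3 0 0 0; 0 0 0 0 0 0 0")

```text
time_s: 14.8
eef_pos: [0.5174, 0.2013, 0.1692]
eef_rot: [0.0, 0.94, 0.341, -0.0]
wrist_force: [0.1, -0.1, -0.1]
opening: -0.001
grasp_force: 0.0
```

```bash
python3 m.py; python3 - <<'E'
import glob
from h import *
L=sorted(glob.glob("pics/m*.png"),key=lambda s:float(s.split("/m")[-1][:-4]))
b=camera("side")
f=lambda x,n=399:cv2.resize(x,(n,380),interpolation=cv2.INTER_CUBIC)
cv2.imwrite("pics/c7.png",np.hstack([f(cv2.imread(L[-1])[190:270,195:279]),f(b[190:270,220:304])]))
for n in("scene","side"):
  print(n,proj(cal(n),W(-.056,.038,.171)))
E
```

```text
14.8 0.16920187314018334 [ 0.05720525 -0.09461059 -0.1314625 ] angle 0.0400000000000007 89.79101562499999
scene [230.32599161 210.40691854]
side [274.60449123 208.31369553]
```

View pics/c7.png

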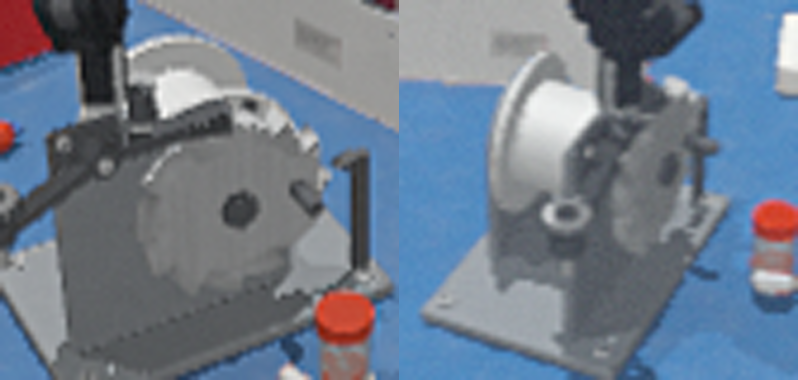

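The knob is at scene (225,210) and home should be at (230,210), so a little more is needed. I'll take small steps and watch the force.

servo_tool(commands="0 0 0 -2.5 1 0 0; 0 0 0 -2.5 1 0 0; 0 0 0 0 0 0 0")

```text
time_s: 15.28
eef_pos: [0.515, 0.1968, 0.1693]
eef_rot: [0.0, 0.94, 0.341, -0.0]
wrist_force: [0.4, 0.6, 0.6]
opening: -0.0
grasp_force: 0.1
```

servo_tool(commands="0 0 0 -2 1 0 0; 0 0 0 0 0 0 0")

```text
time_s: 15.52
eef_pos: [0.5141, 0.1948, 0.1693]
eef_rot: [0.0, 0.94, 0.341, -0.0]
wrist_force: [-0.2, -0.2, -0.4]
opening: -0.002
grasp_force: 0.2
```

servo_tool(commands="0 0 0 -1.5 1 0 0; 0 0 0 0 0 0 0")

```text
time_s: 15.78
eef_pos: [0.5136, 0.1931, 0.1693]
eef_rot: [0.0, 0.94, 0.341, -0.0]
wrist_force: [0.1, 0.7, 0.5]
opening: 0.004
grasp_force: 0.2
```

servo_tool(commands="0 0 0 -1.5 1 0 0; 0 0 0 0 0 0 0")

```text
time_s: 16.02
eef_pos: [0.5131, 0.1913, 0.1693]
eef_rot: [0.0, 0.94, 0.341, -0.0]
wrist_force: [-0.0, 1.1, -0.1]
opening: -0.002
grasp_force: 0.2
```

servo_tool(commands="0 0 0 -1.2 0.5 0 0; 0 0 0 0 0 0 0")

```text
time_s: 16.27
eef_pos: [0.5125, 0.1902, 0.1693]
eef_rot: [0.0, 0.94, 0.341, -0.0]
wrist_force: [-0.2, 1.5, -0.8]
opening: -0.0
grasp_force: 0.2
```

servo_tool(commands="0 0 0 -1 0 0 0; 0 0 0 0 0 0 0")

```text
time_s: 16.52
eef_pos: [0.5119, 0.1896, 0.1693]
eef_rot: [0.0, 0.94, 0.341, 0.0]
wrist_force: [0.4, -0.1, 0.4]
opening: -0.001
grasp_force: 0.5
```

servo_tool(commands="0 0 0 -1 0 0 0; 0 0 0 0 0 0 0")

```text
time_s: 16.77
eef_pos: [0.5112, 0.1889, 0.1694]
eef_rot: [0.0, 0.94, 0.341, 0.0]
wrist_force: [1.9, 0.3, 0.2]
opening: 0.002
grasp_force: 0.7
```

servo_tool(commands="0 0 0 -1 0 0 0; 0 0 0 0 0 0 0")

```text
time_s: 17.02
eef_pos: [0.511, 0.1887, 0.1695]
eef_rot: [-0.0, 0.94, 0.341, 0.001]
wrist_force: [3.7, 1.1, -2.3]
opening: 0.001
grasp_force: 2.4
```

servo_tool(commands="0 0 0 -1 0 0 0; 0 0 0 0 0 0 0")

```text
time_s: 17.27
eef_pos: [0.5108, 0.1885, 0.1696]
eef_rot: [-0.0, 0.94, 0.341, 0.002]
wrist_force: [6.8, 3.4, -3.3]
opening: -0.003
grasp_force: 4.0
```

```bash
python3 m.py; python3 - <<'E'
import glob
from h import *
L=sorted(glob.glob("pics/m*.png"),key=lambda s:float(s.split("/m")[-1][:-4]))
b=camera("side")
f=lambda x,n=399:cv2.resize(x,(n,380),interpolation=cv2.INTER_CUBIC)
cv2.imwrite("pics/c8.png",np.hstack([f(cv2.imread(L[-1])[190:270,195:279]),f(b[190:270,220:304])]))
E
```

```text
17.275 0.16963839997257132 [ 6.80796807  3.44767961 -3.26279585] angle 0.0400000000000007 89.35830543154763
```

View pics/c8.png

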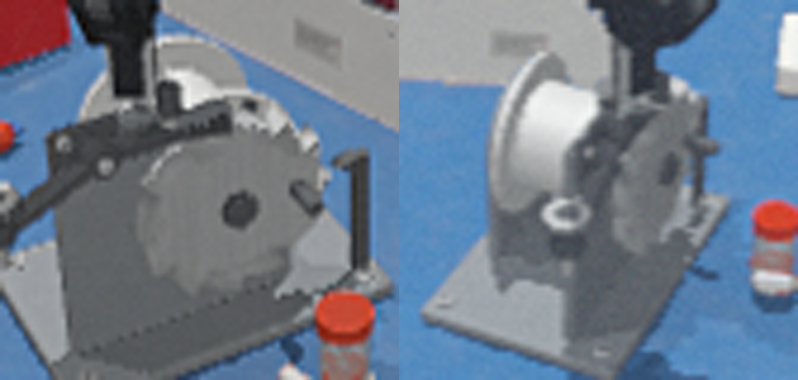

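The knob is at scene (230.6,210.4), which is the computed home. The force rose stiffly to 7.6 N against the stop, and the drum is unchanged at about 0. I'll back off.

servo_tool(commands="0 0 0 3 0 0 0; 0 0 0 8 0 0 0; 0 0 0 5 0 -15 0; 0 0 0 0 0 -45 0; 0 0 0 0 0 -45 0")

```text
time_s: 18.0
eef_pos: [0.5217, 0.1982, 0.2762]
eef_rot: [-0.0, 0.94, 0.341, -0.0]
wrist_force: [1.2, -0.0, 0.8]
opening: -0.001
grasp_force: 0.0
```

servo_tool(commands="0 0 0 0 0 -10 0; 0 0 0 0 0 0 0; 0 0 0 0 0 0 0; 0 0 0 0 0 0 0")

```text
time_s: 18.5
eef_pos: [0.521, 0.1979, 0.2827]
eef_rot: [-0.0, 0.94, 0.341, -0.001]
wrist_force: [-0.2, -0.3, -0.4]
opening: 0.002
grasp_force: 0.0
```

```bash
python3 m.py; python3 - <<'E'
import glob
from h import *
L=sorted(glob.glob("pics/m*.png"),key=lambda s:float(s.split("/m")[-1][:-4]))
a,b=[cv2.cvtColor(cv2.imread(p),cv2.COLOR_BGR2GRAY) for p in(L[-2],L[-1])]
r=cv2.matchTemplate(b[200:222,218:246],a[206:215,226:235],cv2.TM_CCOEFF_NORMED)
_,v,_,loc=cv2.minMaxLoc(r);print("knob shift",loc[0]-8,loc[1]-6,v)
s=cv2.cvtColor(cv2.imread("pics/scene.png"),cv2.COLOR_BGR2GRAY)
for n,(x0,y0,x1,y1) in dict(vial=(255,248,275,272),fit=(196,284,228,300),gauge=(316,212,346,236),box=(106,232,144,266),driver=(140,214,200,246)).items():
  print(n,cv2.absdiff(s,b)[y0:y1,x0:x1].mean())
E
```

```text
18.5 0.28266273278905885 [-0.16330425 -0.33508783 -0.39980379] angle 0.020000000000000684 82.6795944940476
knob shift 0 0 0.9237449169158936
vial 8.94375
fit 27.283203125
gauge 4.448611111111111
box 4.088235294117647
driver 5.846875
```

```bash
python3 -c "
from bench import *
print(hand_in())"
```

```text
the job is handed in; nothing more can be done
None
```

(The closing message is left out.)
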